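Find the pocket of a worn plunger in the sizing rack

TASK

The plunger standing on the blue mat has lost its size mark. Pick it up by its knob and try it upright in the pockets of the white sizing rack, starting with the smallest and going up one pocket at a time, feeling gently around each mouth, because the block sits with a little play; leave it standing fully home in the first pocket that takes it, let go and move the gripper well clear. Press lightly, and leave the other two plungers and everything else where they are.

Things in the scene. Friction and masses are not known exactly. Their poses are not given: they have to be found in the camera images.
- rack: fixed sizing rack: dark steel cradle 100 x 330 mm with a white plastic block 90 x 312 mm, top face 30 mm above the work surface. Origin: centre of the cradle's underside, on the work surface; y along the row of four round pockets from smallest to largest, x across it, z up. Pockets nominally at x = 0, y = -111, -37, 37, 111 mm, diameters 41, 46, 51, 56 mm, mouths at z = 30, flat floors at z = 14 mm.
- rack_small_end (a point): point of the cradle, 30 mm up, at the nominal mouth centre of the smallest pocket. The block may sit up to 4 mm off either way along the rack's y (all pockets alike): not included in any measured pose. It stays put there under a light push. It lies on a rubber pad and sinks about 1 mm per 8 N pressed on it.
- rack_large_end (a point): the same at the largest pocket. No plunger enters the smallest pocket. A plunger enters its first large enough pocket with 2.5 mm clearance on the diameter and is 2.5 mm too wide for the one before. Keep pushes on the rack well below 25 N.
- mat: fixed square blue mat, 100 x 100 x 4 mm, on which the plunger to be sized stands near its middle (within 10 mm). Origin: centre of its underside, on the work surface; top at 4 mm.
- board: fixed green board, 110 x 210 x 4 mm, its long side along y, on which the other two plungers stand about 100 mm apart. Origin: centre of its underside; top at 4 mm.
- plunger_p: one of three plungers alike from above: round steel foot 22 mm tall, a 62 mm steel disc on it (22 to 25 mm up), 14 mm stem, black round knob 26 mm across from 39 to 65 mm up, to grip from above. Foot diameters are 43.5, 48.5 and 53.5 mm; which is which is not told. Edge broken by 0.8 mm, about 0.2 kg. Origin: centre of the foot's underside, z up. Stands on the mat or the board.
- plunger_q: another such plunger, described under plunger_p
- plunger_r: another such plunger, described under plunger_p
- sauce_cup1: bystander: small white sauce cup, 64 mm wide, 45 mm tall, origin under its centre
- sauce_cup2: bystander: small clear sauce cup, 64 mm wide, 45 mm tall, origin under its centre
- bowl: bystander: blue bowl, 110 mm wide, 45 mm tall, origin under its centre
- squeeze_bottle: bystander: yellow squeeze bottle with a red cap, 56 mm wide, 150 mm tall, origin under its centre
- serving_spoon: bystander: serving spoon lying flat, 240 mm long, red handle towards its -x, origin under its middle
- spice_jar: bystander: amber jar with a green cap, 48 mm wide, 80 mm tall, origin under its centre
Things that resemble listed ones, but are neither listed nor needed, are in the scene too. What is shaped like the plunger_p but yellow is not meant. What is shaped like the plunger_r but yellow is not meant.

How it is judged:
On the way, in this order (a step that is already met when the one before it is completed fails the run):
1. a plunger is tried, upright and in contact, at the smallest pocket (((x of plunger_q in the frame of rack between -0.008 and 0.008 m and y of plunger_q in the frame of rack between -0.119 and -0.103 m and z of plunger_q in the frame of rack below 0.033 m and angle between plunger_q's own z axis and vertical below 0.15 rad and contact force between plunger_q and rack above 1 N) or (x of plunger_p in the frame of rack between -0.008 and 0.008 m and y of plunger_p in the frame of rack between -0.119 and -0.103 m and z of plunger_p in the frame of rack below 0.033 m and angle between plunger_p's own z axis and vertical below 0.15 rad and contact force between plunger_p and rack above 1 N) or (x of plunger_r in the frame of rack between -0.008 and 0.008 m and y of plunger_r in the frame of rack between -0.119 and -0.103 m and z of plunger_r in the frame of rack below 0.033 m and angle between plunger_r's own z axis and vertical below 0.15 rad and contact force between plunger_r and rack above 1 N))), for 0.1 s.
2. then at the second pocket (resting on its mouth, or going into it) (((x of plunger_q in the frame of rack between -0.008 and 0.008 m and y of plunger_q in the frame of rack between -0.045 and -0.029 m and z of plunger_q in the frame of rack below 0.033 m) or (x of plunger_p in the frame of rack between -0.008 and 0.008 m and y of plunger_p in the frame of rack between -0.045 and -0.029 m and z of plunger_p in the frame of rack below 0.033 m and angle between plunger_p's own z axis and vertical below 0.15 rad and contact force between plunger_p and rack above 1 N) or (x of plunger_r in the frame of rack between -0.008 and 0.008 m and y of plunger_r in the frame of rack between -0.045 and -0.029 m and z of plunger_r in the frame of rack below 0.033 m and angle between plunger_r's own z axis and vertical below 0.15 rad and contact force between plunger_r and rack above 1 N))), for 0.1 s.
3. then, if the second pocket admitted it, it sits released in that pocket; otherwise it is tried at the third pocket (((x of plunger_q in the frame of rack between -0.007 and 0.007 m and y of plunger_q in the frame of rack between -0.044 and -0.03 m and z of plunger_q in the frame of rack below 0.0165 m and angle between plunger_q's own z axis and vertical below 0.08 rad and contact force between the fingers and plunger_q below 0.1 N) or (x of plunger_p in the frame of rack between -0.008 and 0.008 m and y of plunger_p in the frame of rack between 0.029 and 0.045 m and z of plunger_p in the frame of rack below 0.033 m) or (x of plunger_r in the frame of rack between -0.008 and 0.008 m and y of plunger_r in the frame of rack between 0.029 and 0.045 m and z of plunger_r in the frame of rack below 0.033 m and angle between plunger_r's own z axis and vertical below 0.15 rad and contact force between plunger_r and rack above 1 N))), for 0.1 s.
4. it sits released in the first pocket that admits it, and the gripper has moved at least 70 mm away ((((x of plunger_q in the frame of rack between -0.007 and 0.007 m and y of plunger_q in the frame of rack between -0.044 and -0.03 m and z of plunger_q in the frame of rack below 0.0165 m and angle between plunger_q's own z axis and vertical below 0.08 rad and contact force between the fingers and plunger_q below 0.1 N) and distance between the grasp point and plunger_q above 0.12 m) or ((x of plunger_p in the frame of rack between -0.007 and 0.007 m and y of plunger_p in the frame of rack between 0.03 and 0.044 m and z of plunger_p in the frame of rack below 0.0165 m and angle between plunger_p's own z axis and vertical below 0.08 rad and contact force between the fingers and plunger_p below 0.1 N) and distance between the grasp point and plunger_p above 0.12 m) or ((x of plunger_r in the frame of rack between -0.007 and 0.007 m and y of plunger_r in the frame of rack between 0.104 and 0.118 m and z of plunger_r in the frame of rack below 0.0165 m and angle between plunger_r's own z axis and vertical below 0.08 rad and contact force between the fingers and plunger_r below 0.1 N) and distance between the grasp point and plunger_r above 0.12 m))), for 0.2 s.
At the end, for the whole second after the job is handed in: the plunger that stood on the mat stands upright (within 0.08 rad), still and released in the first pocket that admits it, its foot within 2.5 mm of the pocket's floor; the other two are within 15 mm of where they began and no plunger stands on the mat ((((x of plunger_q in the frame of rack between -0.007 and 0.007 m and y of plunger_q in the frame of rack between -0.044 and -0.03 m and z of plunger_q in the frame of rack below 0.0165 m and angle between plunger_q's own z axis and vertical below 0.08 rad and contact force between the fingers and plunger_q below 0.1 N) and linear speed of plunger_q below 0.02 m/s and distance of each of plunger_p, plunger_r from where it was at the start of the episode below 0.015 m and horizontal distance between each of plunger_p, plunger_r and mat above 0.06 m) or ((x of plunger_p in the frame of rack between -0.007 and 0.007 m and y of plunger_p in the frame of rack between 0.03 and 0.044 m and z of plunger_p in the frame of rack below 0.0165 m and angle between plunger_p's own z axis and vertical below 0.08 rad and contact force between the fingers and plunger_p below 0.1 N) and linear speed of plunger_p below 0.02 m/s and distance of each of plunger_q, plunger_r from where it was at the start of the episode below 0.015 m and horizontal distance between each of plunger_q, plunger_r and mat above 0.06 m) or ((x of plunger_r in the frame of rack between -0.007 and 0.007 m and y of plunger_r in the frame of rack between 0.104 and 0.118 m and z of plunger_r in the frame of rack below 0.0165 m and angle between plunger_r's own z axis and vertical below 0.08 rad and contact force between the fingers and plunger_r below 0.1 N) and linear speed of plunger_r below 0.02 m/s and distance of each of plunger_q, plunger_p from where it was at the start of the episode below 0.015 m and horizontal distance between each of plunger_q, plunger_p and mat above 0.06 m))); the robot touches nothing.
It fails at once if a plunger is pressed on the rack with more than 25 N (contact force between any of plunger_q, plunger_p, plunger_r and rack above 25 N).
It fails at once if a plunger is put into a pocket larger than the first one that admits it ((x of plunger_q in the frame of rack between -0.012 and 0.012 m and y of plunger_q in the frame of rack between 0.025 and 0.049 m and z of plunger_q in the frame of rack below 0.024 m) or (x of plunger_q in the frame of rack between -0.012 and 0.012 m and y of plunger_q in the frame of rack between 0.099 and 0.123 m and z of plunger_q in the frame of rack below 0.024 m) or (x of plunger_p in the frame of rack between -0.012 and 0.012 m and y of plunger_p in the frame of rack between 0.099 and 0.123 m and z of plunger_p in the frame of rack below 0.024 m)).
It fails at once if a bystander (cup, bowl, bottle, spoon, jar) is moved by more than 20 mm (distance of any of sauce_cup1, sauce_cup2, bowl, squeeze_bottle, serving_spoon, spice_jar from where it was at the start of the episode above 0.02 m).
It fails at once if the robot or gripper pushes the rack itself with more than 25 N (contact force between any of the fingers, the arm and rack above 25 N).
It also fails if it takes over 72 s, if anything falls off the work surface, if the arm or the gripper's body presses on something with over 40 N, if the wrist force passes 120 N, or if a joint passes its speed limit or range.

ROBOT

A 6-joint arm with a two-finger parallel gripper is mounted at the origin on the work surface. World frame = base frame: x ahead of the robot, y to its left, z up, the work surface at z = 0. Lengths are in m, angles in rad, forces in N, time in s.
With the tool pointing down it reaches from about 0.4 to 0.925 m from the base axis. Payload 3.4 kg.
Tool frame: the origin (TCP) lies on the centre line of the jaws, within the pads' length; the fingertips stand 11 mm ahead of it and the grasp point (between the pads) lies 8 mm behind it; z points along the fingers, x is the direction in which the jaws open and shut, and the axes are right-handed (so a half turn about z gives the same grasp; the last joint's range is limited). The gripper opens to 85 mm and grips with 20 to 120 N. Pads are 22 mm wide; open, the fingers measure 114 mm over their backs; the gripper's body (76 mm by 85 mm) begins 54 mm behind the grasp point. The pads swing forward as they close: fully open they stand 13 mm farther back than shut.
Start: joints at [1.185, 0.307, 1.506, -0, 1.328, -0.073], TCP at [0.176, 0.547, 0.242] pointing down, gripper open.
Joint ranges: [-3.12, 3.12], [-1.05, 2.28], [0.14, 2.33], [-1.42, 4.57], [0.1, 2.73], [-2.68, 2.68]. Speed limits (rad/s): [2.57, 2.57, 3.14, 3.14, 3.14, 3.14].

INTERFACE

Orientations are given as [roll, pitch, yaw] about the fixed x, y, z axes, in that order (R = Rz(yaw) Ry(pitch) Rx(roll)).
In Python, from plant import bot gives the robot as it stands.
- The arm moves only by the tool jog_arm, never from a script. Its argument "motion" is a list of rows, each a list of 4 numbers: the shift along the tool's x, y, z in cm, then the turn about the tool's z in degrees. In form: [[x, y, z, twist], ...]. A call has 1 to 10 rows; each row is the pose to reach, as a shift and turn from the pose commanded when the call began, along the tool's axes at that moment; what a row does not reach only later rows make up. A row lasts 1/10 s, in which the tool goes at most 50 mm and 8.59 degrees, less where a joint would pass 70% of its speed; a pose out of reach is approached as far as the arm can. A call with a gripper value outside its range is refused whole. "jaw" is the finger opening in cm, from 0 to 8.54, set as the call begins (left out, the last holds). The fingers move at their own pace and stop on an object; "grip_force" is the grip in N (left out, the last holds). Time passes only in rows, so rows that repeat a pose let the fingers close. It gives the time, the measured TCP pose, the force and the opening at its end, in the units of the state.
- bot.get_state(): the state, without advancing time (a new reading comes with each control period).
- bot.snapshot(name): name is "side" or "top" or "wrist"; returns a dict with "frame" (420x560x3 uint8, red, green, blue), "camera_matrix" (3x3 intrinsics, pixels), "R" (3x3) and "t" (3): a world point X has camera coordinates R X + t; the wrist camera has in their place "mount" (4x4, takes a point from camera to tool coordinates, whose origin is the TCP and whose axes are the tool frame's). Camera axes: x right, y down, z forward; pixel columns grow to the right and rows downward; lengths in m; the calibration is good to about 2 mm. A picture is of the moment at which its call begins: read the wrist's pose just before it. There is no depth.
- bot.finish_job(): hands the job in, once; it reports no verdict.
The state is a dict: "time": time; "joints": joint angles; "qd": joint speeds; "joint_efforts": joint torques, N m; "tcp_pos": TCP position; "orientation": TCP orientation; "contact_force": force on the tool from outside, world axes, zero at the start; "moment": the same for the moment, N m; "grip_width": finger opening in m.
Only numpy, scipy, OpenCV 4.12 (cv2) and the standard library are available. Lean on these libraries where they do the work, as an engineer would, in place of code of your own. Each camera call takes 0.05 s, during which the arm holds its last target.

## Working session

There is one attempt and no reset: what is moved stays moved. The work goes in short steps, Python scripts to look and compute and a tool call to move; the robot and the scene stay as the last step left them, time stands still between calls to the robot, and variables do not carry over. Pictures are saved under pics/ and viewed, and the job is handed in when it is done.

Besides the shell and the picture viewer there is one more tool, called as name(argument=value, ...) on one line, values as JSON. jog_arm: Moves the arm, as the interface text tells. Its arguments: {"type":"object","properties":{"motion":{"type":"array"},"jaw":{"type":"number"},"grip_force":{"type":"number"}},"required":["motion"]}

```bash
mkdir -p pics; ls
cat > h.py <<'E'
import numpy as np, cv2
from plant import bot
def snap(n,fn):
    s=bot.get_state(); d=bot.snapshot(n)
    cv2.imwrite('pics/'+fn+'.png',d['frame'][:,:,::-1])
    d['s']=s
    return d
def camRt(d):
    K=np.array(d['camera_matrix'])
    if 'mount' in d:
        from scipy.spatial.transform import Rotation as Ro
        M=np.array(d['mount']); s=d['s']
        Rt=Ro.from_euler('xyz',s['orientation']).as_matrix()
        Rcw=Rt@M[:3,:3]; c=Rt@M[:3,3]+np.array(s['tcp_pos'])
        return K,Rcw.T,-Rcw.T@c
    return K,np.array(d['R']),np.array(d['t'])
def ray(d,u,v,z):
    K,R,t=camRt(d); c=-R.T@t
    r=R.T@np.linalg.solve(K,[u,v,1]); return c+r*(z-c[2])/r[2]
def proj(d,X):
    K,R,t=camRt(d); p=K@(R@np.array(X)+t); return p[:2]/p[2]
E
python3 - <<'E'
from h import *
import pickle
for n in ['top','side','wrist']:
    d=snap(n,n+'0'); pickle.dump(d,open(n+'0.pkl','wb'))
    K,R,t=camRt(d);print(n,-R.T@t)
print(bot.get_state())
E
```

```text
pics
top [ 0.23462567 -0.0238372   1.65470714]
side [ 0.42275133 -0.7289856   0.85320045]
wrist [0.11063677 0.56924095 0.37225851]
{'time': 0.15, 'joints': array([ 1.18550943e+00,  3.07394610e-01,  1.50738316e+00,  3.95648806e-05,
        1.32839661e+00, -7.34775970e-02]), 'qd': array([-0.00089165, -0.00297224, -0.00296359, -0.0013916 , -0.00086257,
       -0.00186747]), 'joint_efforts': array([ 7.43783021e-04, -4.57971632e+01, -2.52217287e+01, -2.25070689e-04,
        8.65077629e-03, -5.53605716e-06]), 'tcp_pos': array([0.17620174, 0.54679259, 0.24159268]), 'orientation': array([-3.14143825e+00,  1.57463260e-03,  1.25897762e+00]), 'contact_force': array([ 0.2947091 , -0.56985902, -0.03249272]), 'moment': array([-0.00744002, -0.02677421, -0.03812376]), 'grip_width': 0.08523490723196926}
```

View pics/top0.png

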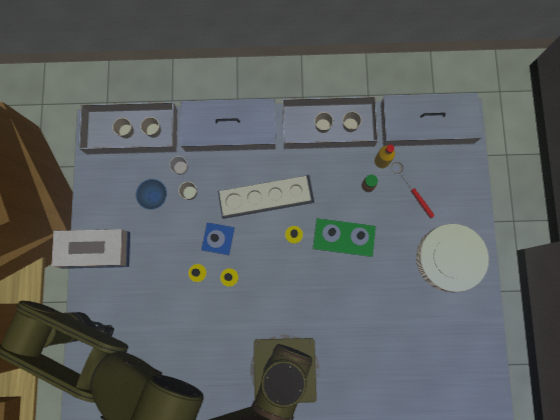

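View pics/side0.png

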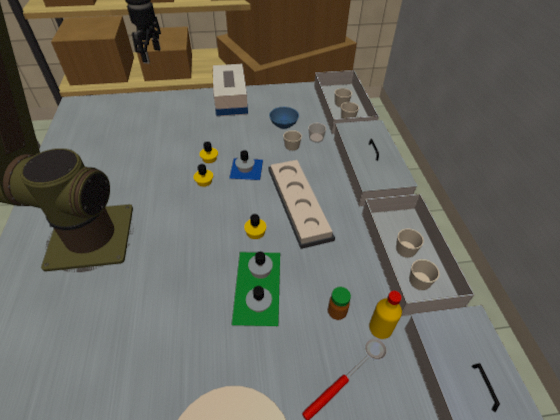

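View pics/wrist0.png

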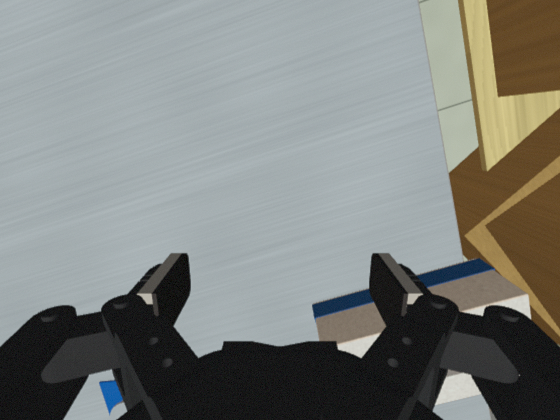

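The top view shows the blue mat with its plunger near (215,238), the rack from about (222,200) to (310,190), and the green board with the other two plungers near (345,236). The lids and yellow lookalikes are distractors. Next I measure.

Run:
```python
from h import *
import pickle
T=pickle.load(open('top0.pkl','rb'));S=pickle.load(open('side0.pkl','rb'))
f=T['frame']; c=f[160:270,185:325,::-1]; cv2.imwrite('pics/topz.png',cv2.resize(c,None,fx=5,fy=5,interpolation=cv2.INTER_CUBIC))
g=S['frame']; c=g[130:250,190:340,::-1]; cv2.imwrite('pics/sidez.png',cv2.resize(c,None,fx=5,fy=5,interpolation=cv2.INTER_CUBIC))
for n,d,z in(('top',T,.004),('side',S,.004)):
    hsv=cv2.cvtColor(d['frame'],cv2.COLOR_RGB2HSV)
    m=cv2.inRange(hsv,(108,150,60),(125,255,255))
    cs,_=cv2.findContours(m,0,2)
    for c in cs:
        if cv2.contourArea(c)<80: continue
        r=cv2.minAreaRect(c); print(n,'blue',r, [np.round(ray(d,*p,z),4)[:2].tolist() for p in cv2.boxPoints(r)], ray(d,*r[0],z)[:2])
    m=cv2.inRange(hsv,(0,0,0),(179,255,45))
    cs,_=cv2.findContours(m,0,2)
    for c in cs:
        a=cv2.contourArea(c)
        if 15<a<400:
            r=cv2.minAreaRect(c); (x,y)=r[0]; print(n,'dark',np.round(r[0],1),np.round(r[1],1),a,np.round(ray(d,x,y,.058),4)[:2])
```

```text
top blue ((217.53846740722656, 238.3076934814453), (27.064027786254883, 27.848491668701172), 11.309932708740234) [[0.413, 0.2829], [0.5095, 0.2642], [0.4882, 0.1702], [0.3921, 0.1898]] [0.45047522 0.22677555]
top dark [  7.5 398.5] [ 3. 15.] 31.0 [-0.0617  0.8987]
top dark [276.6 392.5] [32.7 17.3] 191.0 [-0.0609  0.0277]
top dark [283.5 353.9] [22.3 48.4] 145.5 [0.0585 0.0027]
top dark [ 61.6 335.8] [13.1 27.4] 150.0 [0.1321 0.7339]
side dark [486.4 386.4] [50.1  8.8] 150.5 [ 0.8682 -0.5376]
side dark [258.5 292.5] [13.  9.] 100.5 [ 0.4437 -0.2704]
side dark [260. 258.] [12.  8.] 85.5 [ 0.4571 -0.1746]
side dark [317.2 242.4] [ 3.1 35.2] 73.5 [ 0.6085 -0.1455]
side dark [254.5 220. ] [10.  7.] 65.0 [ 0.4551 -0.0489]
side dark [201.5 169. ] [ 7. 10.] 54.0 [0.3133 0.1765]
side dark [244.  155.5] [9. 6.] 50.5 [0.447 0.224]
side dark [207.3 146.5] [9.4 6.6] 47.5 [0.3319 0.2838]
side dark [374. 149.] [20.7  4.4] 22.0 [0.8694 0.204 ]
side dark [283.4 124.8] [21.   4.6] 26.0 [0.5949 0.3715]
side dark [59.7 20.9] [6.7 5.8] 21.0 [-0.3763  1.3592]
```

View pics/topz.png

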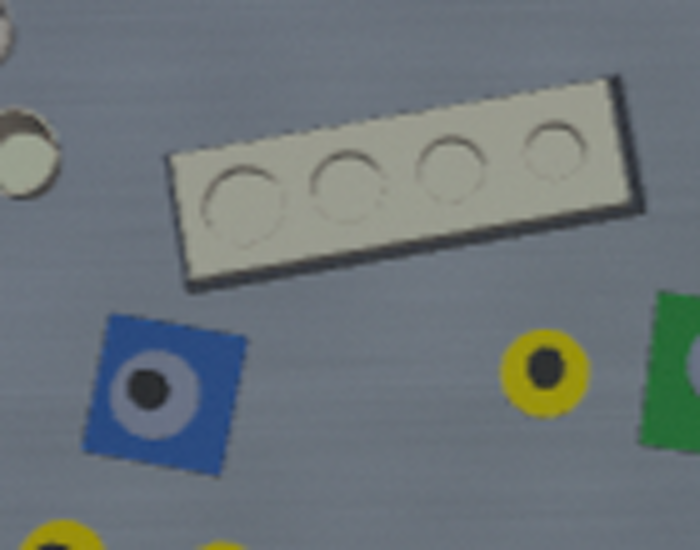

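View pics/sidez.png

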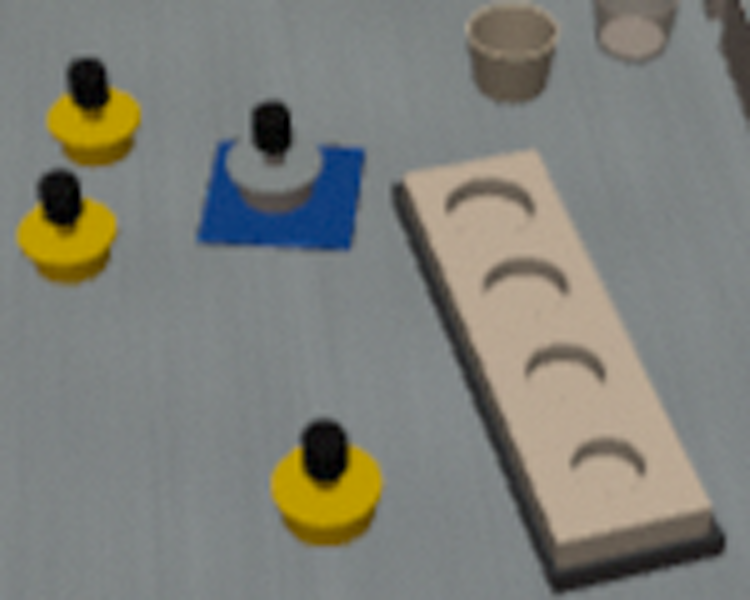

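Run:
```python
from h import *
import pickle
T=pickle.load(open('top0.pkl','rb'));S=pickle.load(open('side0.pkl','rb'));W=pickle.load(open('wrist0.pkl','rb'))
print(np.round(W['mount'],3), W['camera_matrix'])
print('wrist centre ground',ray(W,280,210,.03), 'tcp proj',proj(W,[.1762,.5468,.2416]))
# grey top disc of plunger within mat: from zoom (154,393)/5
print('disc top', ray(T,185+154/5-.4,160+393/5-.4,.029))
print('disc side', ray(S,190+274/5-.4,130+165/5-.4,.029))
# rack white block
for n,d in(('top',T),('side',S)):
    hsv=cv2.cvtColor(d['frame'],cv2.COLOR_RGB2HSV)
    p=hsv[190:200,240:244] if n=='top' else hsv[200:204,298:302]
    print(n,p.reshape(-1,3)[:4].tolist())
# dark cradle corners (zoom top): visible at z~.03 block corners
for n,p in dict(NW=(168,153),SW=(188,280),SE=(632,203),NE=(612,79)).items():
    print(n, ray(T,185+p[0]/5-.4,160+p[1]/5-.4,.03)[:2])
for n,p in dict(L=(245,205),p3=(348,187),p2=(451,169),S=(555,151)).items():
    print(n, ray(T,185+p[0]/5-.4,160+p[1]/5-.4,.03)[:2])
```

```text
[[ 1.     0.    -0.001  0.001]
 [ 0.     0.963  0.269 -0.069]
 [ 0.001 -0.269  0.963 -0.131]
 [ 0.     0.     0.     1.   ]] [[301.53475636   0.         279.4505735 ]
 [  0.         301.53475636 205.25769329]
 [  0.           0.           1.        ]]
wrist centre ground [0.20695161 0.53768657 0.03      ] tcp proj [277.77605606 271.23224682]
disc top [0.4477655  0.23040154 0.029     ]
disc side [0.4464947  0.22322124 0.029     ]
top [[33, 20, 154], [33, 20, 155], [33, 20, 154], [35, 20, 155]]
side [[16, 53, 115], [18, 54, 103], [18, 54, 103], [16, 54, 103]]
NW [0.6177618  0.22062937]
SW [0.52651139 0.20659454]
SE [ 0.57336635 -0.10481423]
NE [ 0.66315906 -0.09362317]
L [0.57894261 0.16649156]
p3 [0.5899786  0.09401734]
p2 [0.60103051 0.02143852]
S [ 0.61208002 -0.05194788]
```

jog_arm(motion=[[-2.2,3.6,0.4,-2.6],[-4.4,7.1,0.8,-5.3],[-6.6,10.7,1.2,-8],[-8.9,14.2,1.6,-10.6],[-11.1,17.8,2,-13.2],[-13.3,21.4,2.4,-15.9],[-15.5,24.9,2.8,-18.5],[-17.7,28.5,3.2,-21.2],[-19.9,32,3.6,-23.8],[-22.1,35.6,4,-26.5]], jaw=8.5, grip_force=40)

```text
time: 1.15
tcp_pos: [0.4481, 0.2262, 0.202]
orientation: [-3.141, -0.0, 1.723]
contact_force: [0.1, -0.0, -0.2]
grip_width: 0.0851
```

jog_arm(motion=[[0,0,0,0],[0,0,0,0],[0,0,0,0]])

```text
time: 1.45
tcp_pos: [0.4467, 0.2281, 0.2021]
orientation: [-3.141, -0.0, 1.721]
contact_force: [-0.3, 0.1, 0.3]
grip_width: 0.0849
```

Run:
```python
from h import *
import pickle
d=snap('wrist','w1'); pickle.dump(d,open('w1.pkl','wb'));print(d['s']['tcp_pos'],d['s']['orientation'],d['s']['time'],d['s']['contact_force'])
d=snap('top','top1'); pickle.dump(d,open('top1.pkl','wb'))
```

```text
[0.44674495 0.22810397 0.20213551] [-3.14065044e+00 -3.54311137e-04  1.72130322e+00] 1.45 [-0.32486518  0.12824154  0.26413201]
```

View pics/w1.png

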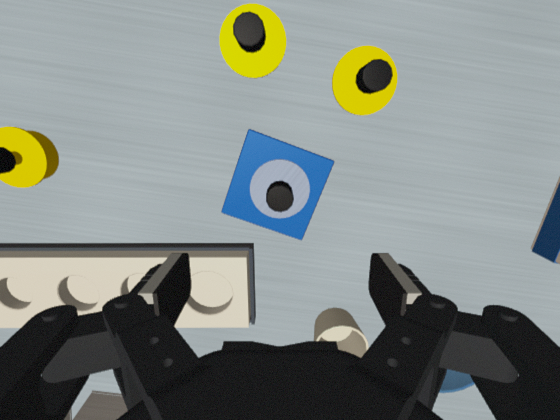

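The wrist view shows the plunger on the mat: disc centred near (280,188), knob top near (280,196). The rack is parallel to the image rows.

Run:
```python
from h import *
import pickle
d=pickle.load(open('w1.pkl','rb')); f=d['frame']; hsv=cv2.cvtColor(f,cv2.COLOR_RGB2HSV)
roi=np.zeros(f.shape[:2],np.uint8); cv2.circle(roi,(280,188),40,255,-1)
blue=cv2.inRange(hsv,(105,120,40),(125,255,255))
m=cv2.bitwise_and(cv2.bitwise_not(blue),roi)
# limit to mat
cs,_=cv2.findContours(m,0,1); 
for c in cs:
    if len(c)>40: print('disc',cv2.contourArea(c),cv2.fitEllipse(c))
k=cv2.bitwise_and(cv2.inRange(hsv,(0,0,0),(179,255,70)),roi)
cs,_=cv2.findContours(k,0,1); c=max(cs,key=cv2.contourArea)
print('knob',cv2.fitEllipse(c),cv2.boundingRect(c), cv2.contourArea(c))
im=cv2.resize(f[120:350,180:380,::-1],None,fx=3,fy=3,interpolation=cv2.INTER_CUBIC); cv2.imwrite('pics/w1z.png',im[:600])
c=max([c for c in cv2.findContours(m,0,1)[0]],key=cv2.contourArea)
e=cv2.fitEllipse(c); print('disc->',ray(d,*e[0],.029))
for p in [(240,188)]:pass
for nm,p in dict(a=(249,130),b=(333,160),c=(302,240),e=(222,211)).items(): print(nm,ray(d,*p,.004)[:2])
```

```text
disc 2733.0 ((279.3646240234375, 188.30955505371094), (58.647403717041016, 59.34819793701172), 87.84086608886719)
knob ((279.3003845214844, 195.88121032714844), (25.74520492553711, 29.525344848632812), 178.02719116210938) (267, 181, 26, 30) 595.0
disc-> [0.44430199 0.22886436 0.029     ]
a [0.3921187  0.18842859]
b [0.4098759  0.28259666]
c [0.50682231 0.26507678]
e [0.48557642 0.16903414]
```

View pics/w1z.png

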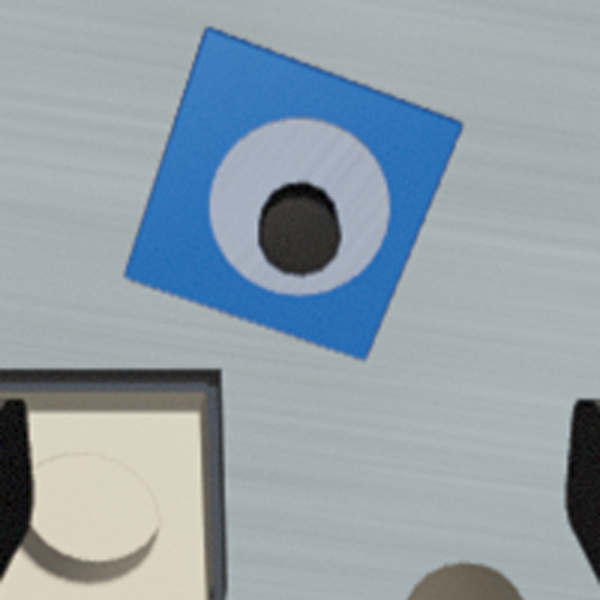

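jog_arm(motion=[[-3,3.1,-0.8,0],[-6,6.2,-1.6,0],[-9,9.3,-2.4,0],[-12,12.5,-3.2,0],[-15,15.6,-4,0],[-18,18.8,-4.6,0],[-20.2,21.5,-5,0],[-20.2,21.5,-5,0],[-20.2,21.5,-5,0],[-20.2,21.5,-5,0]])

```text
time: 2.55
tcp_pos: [0.6889, 0.0619, 0.2519]
orientation: [-3.14, -0.001, 1.723]
contact_force: [0.1, 0.2, 0.2]
grip_width: 0.0852
```

Run:
```python
from h import *
import pickle
d=snap('wrist','w2'); pickle.dump(d,open('w2.pkl','wb'));print(d['s']['tcp_pos'],d['s']['orientation'],d['s']['time'],d['s']['contact_force'])
```

```text
[0.68887361 0.06194786 0.25186685] [-3.13972445e+00 -7.51411938e-04  1.72325667e+00] 2.55 [0.09648936 0.17804304 0.24893878]
```

View pics/w2.png

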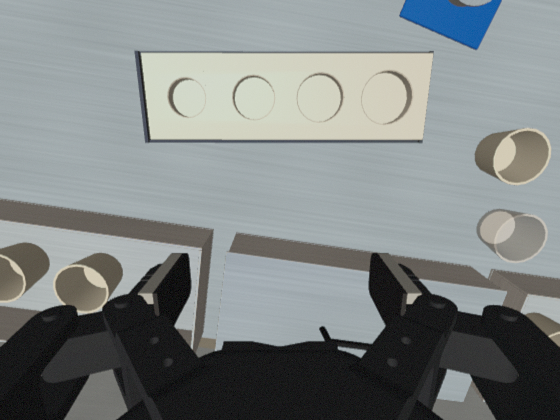

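The wrist view shows the whole rack: pockets near (188,98), (254,98), (319,98) and (386,98), smallest at the left (world -y). I'll zoom in and fit the mouths.

Run:
```python
from h import *
import pickle
d=pickle.load(open('w2.pkl','rb')); f=d['frame']
# rectify the plane z=.03 into the tool-aligned frame: 0.5mm/pix
K,R,t=camRt(d)
yaw=d['s']['orientation'][2]; ex=np.array([np.cos(yaw),np.sin(yaw),0]); ey=np.array([np.sin(yaw),-np.cos(yaw),0])
o=np.array([.5955,.0575,.03])
s=.0005; W,H=700,260
A=np.stack([ex*s,ey*s,o-ex*s*W/2-ey*s*H/2],1)
Hm=K@(R@A+np.c_[np.zeros((3,2)),t])
im=cv2.warpPerspective(f,np.linalg.inv(Hm),(W,H),flags=cv2.INTER_CUBIC)
cv2.imwrite('pics/rect.png',im[:,:,::-1])
g=cv2.GaussianBlur(cv2.cvtColor(im,cv2.COLOR_RGB2GRAY),(5,5),0)
np.save('rectA.npy',A)
for x0,dia in zip((-111,-37,37,111),(41,46,51,56)):
    r=dia/2/.5; cx=W/2+x0/.5
    c=cv2.HoughCircles(g[:, int(cx-75):int(cx+75)],cv2.HOUGH_GRADIENT,1,100,param1=40,param2=8,minRadius=int(r-3),maxRadius=int(r+4))
    if c is not None:
        for q in c[0][:2]:
            u=q[0]+int(cx-75); w=A@np.array([u,q[1],1]); print(dia,u,q[1],q[2]*2*.5,np.round(w,4))
```

```text
41 126.5 126.5 40.0 [ 0.6107 -0.0532  0.03  ]
46 275.5 130.5 45.0 [0.6014 0.0207 0.03  ]
51 421.5 130.5 50.0 [0.5903 0.0929 0.03  ]
56 569.5 126.5 54.8 [0.5771 0.1657 0.03  ]
```

View pics/rect.png

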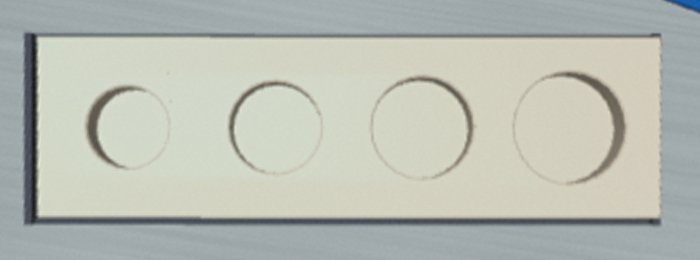

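Run:
```python
import numpy as np
A=np.load('rectA.npy')
for u,v in((128,127.6),(275.5,127.6),(422.5,127.8),(569,127.6)): print(np.round(A@[u,v,1],4))
print(A)
```

```text
[ 0.6112 -0.0524  0.03  ]
[0.6    0.0205 0.03  ]
[0.5889 0.0932 0.03  ]
[0.5777 0.1655 0.03  ]
[[-7.59351949e-05  4.94200209e-04  5.57831291e-01]
 [ 4.94200209e-04  7.59351949e-05 -1.25341648e-01]
 [ 0.00000000e+00  0.00000000e+00  3.00000000e-02]]
```

jog_arm(motion=[[3,-3.1,0.8,0],[6,-6.2,1.6,0],[9,-9.3,2.6,0],[12,-12.5,4,0],[15,-15.6,6,0],[17.8,-18.8,8.5,0],[20.2,-21.6,11.5,0],[20.2,-21.6,14,0],[20.2,-21.6,14,0],[20.2,-21.6,14,0]])

```text
time: 3.6
tcp_pos: [0.4461, 0.2281, 0.1129]
orientation: [3.141, 0.0, 1.723]
contact_force: [0.3, 0.1, 1.4]
grip_width: 0.0851
```

Run:
```python
from h import *
import pickle
d=snap('wrist','w3'); pickle.dump(d,open('w3.pkl','wb'));print(d['s']['tcp_pos'],d['s']['orientation'],d['s']['time'],d['s']['contact_force'])
f=d['frame']; hsv=cv2.cvtColor(f,cv2.COLOR_RGB2HSV)
u,v=proj(d,[.4443,.2289,.029]);print(u,v)
roi=np.zeros(f.shape[:2],np.uint8); cv2.circle(roi,(int(u),int(v)),62,255,-1)
blue=cv2.inRange(hsv,(105,120,40),(125,255,255))
m=cv2.bitwise_and(cv2.bitwise_not(blue),roi)
c=max(cv2.findContours(m,0,1)[0],key=cv2.contourArea); e=cv2.fitEllipse(c); print(e, ray(d,*e[0],.029))
```

```text
[0.44611011 0.22809049 0.11290617] [3.14127406e+00 4.42748413e-05 1.72290470e+00] 3.6 [0.25581852 0.10875099 1.39795512]
279.24833925368205 214.54378691399845
((279.1371154785156, 214.68954467773438), (79.1923599243164, 82.32161712646484), 91.22777557373047) [0.44442507 0.22883521 0.029     ]
```

View pics/w3.png

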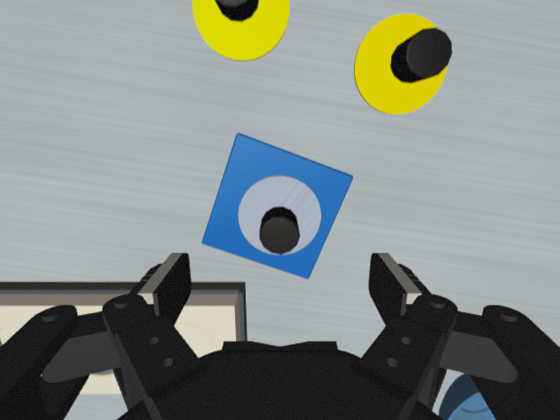

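The disc is centred at (279,215), which agrees with the first estimate, so I descend and grip.

jog_arm(motion=[[0.1,-0.1,1.5,0],[0.1,-0.15,3,0],[0.1,-0.15,4.5,0],[0.1,-0.15,5.8,0],[0.1,-0.15,6.3,0],[0.1,-0.15,6.3,0],[0.1,-0.15,6.3,0]])

```text
time: 4.35
tcp_pos: [0.446, 0.2285, 0.0503]
orientation: [3.14, -0.0, 1.721]
contact_force: [0.4, -0.3, -0.9]
grip_width: 0.085
```

jog_arm(motion=[[0,0,0,0],[0,0,0,0],[0,0,0,0],[0,0,0,0],[0,0,0,0],[0,0,0,0],[0,0,0,0],[0,0,0,0]], jaw=1.5, grip_force=60)

```text
time: 5.15
tcp_pos: [0.445, 0.2284, 0.0496]
orientation: [3.141, -0.0, 1.722]
contact_force: [-1.1, -0.9, 4.8]
grip_width: 0.0247
```

Run:
```python
from h import *
d=snap('wrist','w4');print(d['s']['tcp_pos'],d['s']['orientation'],d['s']['time'],d['s']['contact_force'],d['s']['grip_width'])
```

```text
[0.44498374 0.22836873 0.04961946] [ 3.14116290e+00 -5.39038203e-05  1.72157546e+00] 5.15 [-1.08944512 -0.89654065  4.77201055] 0.024732586839533152
```

View pics/w4.png

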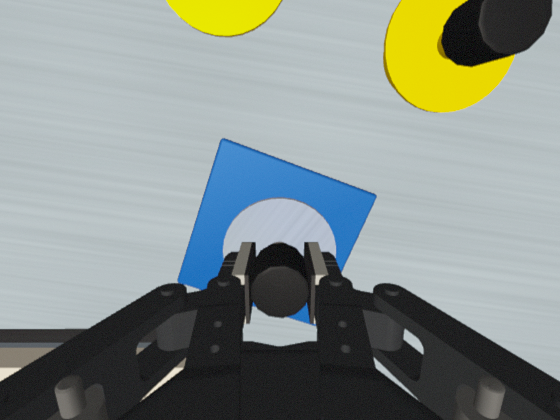

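jog_arm(motion=[[0,0,-1,0],[0,0,-2.5,0],[0,0,-4.5,0],[0,0,-6.5,0],[0,0,-8,0],[-1.5,0.6,-8,0],[-4,1.6,-8,0],[-7.5,3,-8,0],[-11.5,4.6,-8,0],[-15.5,6.3,-8,0]])

```text
time: 6.2
tcp_pos: [0.5303, 0.0835, 0.1294]
orientation: [-3.141, -0.0, 1.722]
contact_force: [1.9, 1.3, -1.6]
grip_width: 0.0241
```

jog_arm(motion=[[-4,1.6,0,0],[-8,3.2,0,0],[-11,4.5,0,0],[-13.5,5.5,0,0],[-14.7,6,0,0],[-14.7,6,0,0],[-14.7,6,0,0],[-14.7,6,0,0],[-14.7,6,0,0]])

```text
time: 7.1
tcp_pos: [0.6109, -0.0503, 0.1293]
orientation: [-3.141, -0.001, 1.723]
contact_force: [0.1, 0.2, -2.8]
grip_width: 0.0243
```

Run:
```python
from h import *
d=snap('wrist','w5');print(d['s']['tcp_pos'],d['s']['orientation'],d['s']['time'],d['s']['contact_force'],d['s']['grip_width'])
d=snap('side','s5')
```

```text
[ 0.61086659 -0.05032353  0.1293194 ] [-3.14076777e+00 -5.64651799e-04  1.72304894e+00] 7.1 [ 0.07487213  0.19845178 -2.77165425] 0.02429754364873431
```

View pics/w5.png

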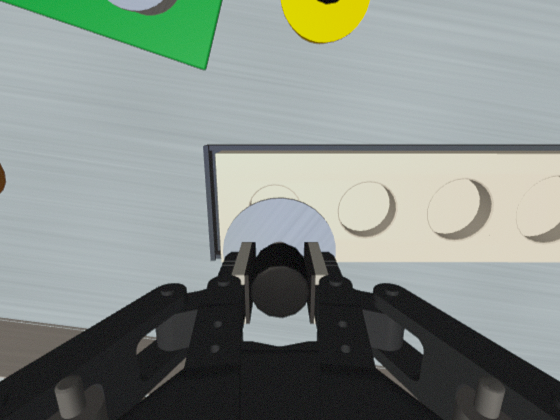

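View pics/s5.png

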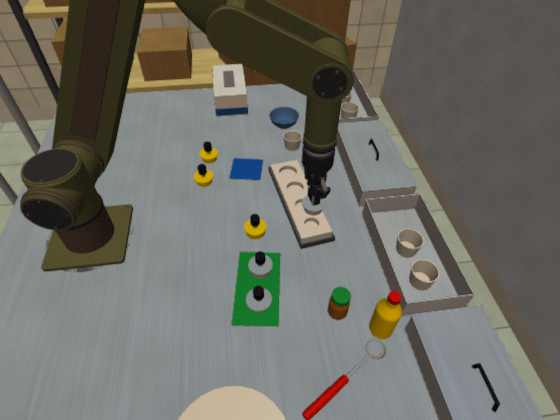

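Over the smallest pocket, held upright. Now I lower it to just above the mouth.

jog_arm(motion=[[-0.25,0.1,1,0],[-0.25,0.1,2.2,0],[-0.25,0.1,3.5,0],[-0.25,0.1,4.4,0],[-0.25,0.1,4.9,0],[-0.25,0.1,5.1,0],[-0.25,0.1,5.1,0],[-0.25,0.1,5.1,0]])

```text
time: 8.0
tcp_pos: [0.6136, -0.0542, 0.0787]
orientation: [3.141, 0.0, 1.721]
contact_force: [-0.2, -0.1, -2.7]
grip_width: 0.0244
```

jog_arm(motion=[[0,0,0.05,0],[0,0,0.1,0],[0,0,0.15,0],[0,0,0.2,0],[0,0,0.2,0],[0,0,0.2,0]])

```text
time: 8.6
tcp_pos: [0.6131, -0.0541, 0.0763]
orientation: [-3.142, 0.0, 1.722]
contact_force: [0.3, 0.2, -2.8]
grip_width: 0.0244
```

jog_arm(motion=[[0.1,-0.05,0.05,0],[0.1,-0.05,0.08,0],[0.1,-0.05,0.1,0],[0.1,-0.05,0.1,0]])

```text
time: 9.0
tcp_pos: [0.6125, -0.0531, 0.0755]
orientation: [3.142, -0.0, 1.722]
contact_force: [0.6, 1.4, -0.5]
grip_width: 0.0246
```

Run:
```python
from plant import bot
s=bot.get_state();print(s['time'],s['tcp_pos'],s['contact_force'])
```

```text
9.0 [ 0.61251035 -0.05308639  0.07546279] [ 0.59169846  1.38083326 -0.47295976]
```

Contact has begun (about +2 N). I press a little more, then feel around the mouth.

jog_arm(motion=[[0,0,0.04,0],[0,0,0.06,0],[0,0,0.06,0]])

```text
time: 9.3
tcp_pos: [0.6126, -0.0531, 0.075]
orientation: [3.141, -0.0, 1.721]
contact_force: [-2.0, 0.8, 2.7]
grip_width: 0.0244
```

jog_arm(motion=[[0.1,0,0,0],[0.2,0,0,0],[0.1,0.1,0,0],[0,0.2,0,0],[-0.1,0.1,0,0],[-0.2,0,0,0],[-0.1,-0.1,0,0],[0,-0.2,0,0],[0,0,0,0],[0,0,0,0]])

```text
time: 10.3
tcp_pos: [0.6123, -0.0539, 0.0748]
orientation: [-3.141, 0.001, 1.722]
contact_force: [-1.0, -3.4, 4.2]
grip_width: 0.0239
```

The smallest pocket did not take it: the foot stayed at about 29.5 mm throughout at around 6 N. Moving on to pocket 2.

jog_arm(motion=[[0,0,-0.7,0],[0,0,-1.5,0],[1.5,0,-1.5,0],[4,0,-1.5,0],[6,0,-1.5,0],[7.5,0,-1.5,0],[7.5,0,-1.2,0],[7.5,0,-0.8,0],[7.5,0,-0.4,0],[7.5,0,-0.4,0]])

```text
time: 11.3
tcp_pos: [0.6008, 0.0203, 0.0778]
orientation: [-3.14, -0.0, 1.721]
contact_force: [-0.2, -0.8, -2.3]
grip_width: 0.0246
```

jog_arm(motion=[[0,0,0.1,0],[0,0,0.15,0],[0,0,0.2,0],[0,0,0.2,0],[0,0,0.2,0]])

```text
time: 11.8
tcp_pos: [0.6013, 0.0209, 0.0768]
orientation: [3.141, 0.0, 1.721]
contact_force: [-0.3, 0.3, -2.4]
grip_width: 0.0246
```

jog_arm(motion=[[0,0,0.04,0],[0,0,0.08,0],[0,0,0.12,0],[0,0,0.15,0],[0,0,0.18,0],[0,0,0.18,0]])

```text
time: 12.4
tcp_pos: [0.6014, 0.021, 0.0752]
orientation: [3.141, 0.0, 1.722]
contact_force: [-0.9, 0.6, 2.2]
grip_width: 0.0245
```

Contact at the mouth (+4.6 N). I'll feel around in steps and read the force at each point.

jog_arm(motion=[[0.08,0,0.03,0],[0.15,0,0.05,0],[0.15,0,0.05,0]])

```text
time: 12.7
tcp_pos: [0.6016, 0.0219, 0.0749]
orientation: [3.14, 0.001, 1.722]
contact_force: [-1.0, -2.6, 4.5]
grip_width: 0.0244
```

jog_arm(motion=[[0.08,0,0,0],[0.15,0,0,0],[0.15,0,0,0]])

```text
time: 13.0
tcp_pos: [0.6015, 0.0238, 0.0748]
orientation: [3.14, 0.001, 1.722]
contact_force: [-0.2, -3.9, 4.6]
grip_width: 0.0241
```

jog_arm(motion=[[-0.15,0,0,0],[-0.3,0,0,0],[-0.45,0,0,0],[-0.45,0,0,0]])

```text
time: 13.4
tcp_pos: [0.6014, 0.021, 0.0745]
orientation: [3.141, -0.003, 1.721]
contact_force: [0.3, 2.5, 5.4]
grip_width: 0.0245
```

jog_arm(motion=[[-0.08,0,0,0],[-0.15,0,0,0],[-0.15,0,0,0]])

```text
time: 13.7
tcp_pos: [0.6016, 0.0197, 0.0745]
orientation: [3.141, -0.003, 1.721]
contact_force: [-0.9, 3.5, 4.9]
grip_width: 0.0246
```

jog_arm(motion=[[0.1,0.1,0,0],[0.3,0.2,0,0],[0.3,0.2,0,0]])

```text
time: 14.0
tcp_pos: [0.6024, 0.0211, 0.0745]
orientation: [-3.14, 0.0, 1.722]
contact_force: [-2.4, -1.8, 7.1]
grip_width: 0.0243
```

jog_arm(motion=[[0,-0.2,0,0],[0,-0.4,0,0],[0,-0.4,0,0]])

```text
time: 14.3
tcp_pos: [0.6005, 0.0209, 0.0748]
orientation: [3.139, -0.0, 1.721]
contact_force: [3.7, 0.3, 4.6]
grip_width: 0.0244
```

jog_arm(motion=[[0,0.1,0,0],[0,0.2,0,0],[0,0.2,0,0]])

```text
time: 14.6
tcp_pos: [0.601, 0.021, 0.0745]
orientation: [-3.141, -0.0, 1.722]
contact_force: [0.7, -1.1, 6.5]
grip_width: 0.0242
```

Pocket 2 did not take it: it stayed supported with a steady reaction at every probe. Moving on to pocket 3.

jog_arm(motion=[[0,0,-0.7,0],[0,0,-1.5,0],[1.5,0,-1.5,0],[4,0,-1.5,0],[6,0,-1.5,0],[7.35,0,-1.5,0],[7.35,0,-1.2,0],[7.35,0,-0.8,0],[7.35,0,-0.4,0],[7.35,0,-0.4,0]])

```text
time: 15.6
tcp_pos: [0.5897, 0.0928, 0.0774]
orientation: [-3.14, 0.0, 1.721]
contact_force: [0.2, 0.4, -2.2]
grip_width: 0.024
```

jog_arm(motion=[[0,0,0.1,0],[0,0,0.2,0],[0,0,0.2,0]])

```text
time: 15.9
tcp_pos: [0.5903, 0.0933, 0.0763]
orientation: [-3.142, 0.0, 1.721]
contact_force: [0.8, 0.5, -2.3]
grip_width: 0.0246
```

jog_arm(motion=[[0,0,0.05,0],[0,0,0.1,0],[0,0,0.15,0],[0,0,0.15,0],[0,0,0.15,0]])

```text
time: 16.4
tcp_pos: [0.5903, 0.0936, 0.0752]
orientation: [3.141, 0.0, 1.722]
contact_force: [-1.1, -1.3, 0.7]
grip_width: 0.0244
```

jog_arm(motion=[[-0.07,0,0.03,0],[-0.15,0,0.06,0],[-0.15,0,0.06,0]])

```text
time: 16.7
tcp_pos: [0.5906, 0.0926, 0.0747]
orientation: [3.141, -0.001, 1.721]
contact_force: [-0.8, 2.3, 2.5]
grip_width: 0.0244
```

jog_arm(motion=[[0.15,0,0,0],[0.3,0,0,0],[0.3,0,0,0]])

```text
time: 17.0
tcp_pos: [0.5905, 0.0946, 0.0746]
orientation: [3.141, 0.001, 1.722]
contact_force: [-0.6, -2.6, 4.4]
grip_width: 0.0239
```

Run:
```python
from h import *
import pickle
d=snap('wrist','w6');pickle.dump(d,open('w6.pkl','wb'));print(d['s']['tcp_pos'],d['s']['orientation'],d['s']['time'],d['s']['contact_force'])
e=snap('side','s6');pickle.dump(e,open('s6.pkl','wb'))
a=cv2.resize(d['frame'][140:320,140:440,::-1],None,fx=2.6,fy=2.6,interpolation=cv2.INTER_CUBIC); cv2.imwrite('pics/w6z.png',a)
u,v=map(int,proj(e,[.59,.0935,.05]));print(u,v)
a=cv2.resize(e['frame'][v-45:v+45,u-60:u+60,::-1],None,fx=6,fy=6,interpolation=cv2.INTER_CUBIC); cv2.imwrite('pics/s6z.png',a)
```

```text
[0.59053985 0.09457055 0.07464981] [3.14059336e+00 1.18016201e-03 1.72180386e+00] 17.0 [-0.62672114 -2.62596932  4.35273257]
294 181
```

View pics/w6z.png

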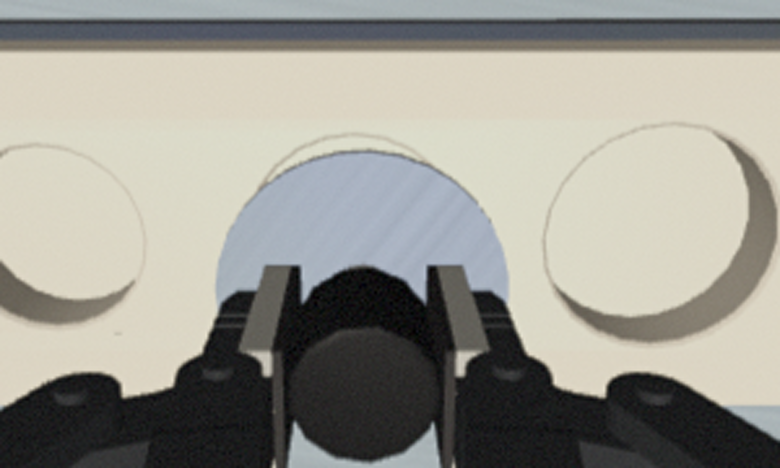

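View pics/s6z.png

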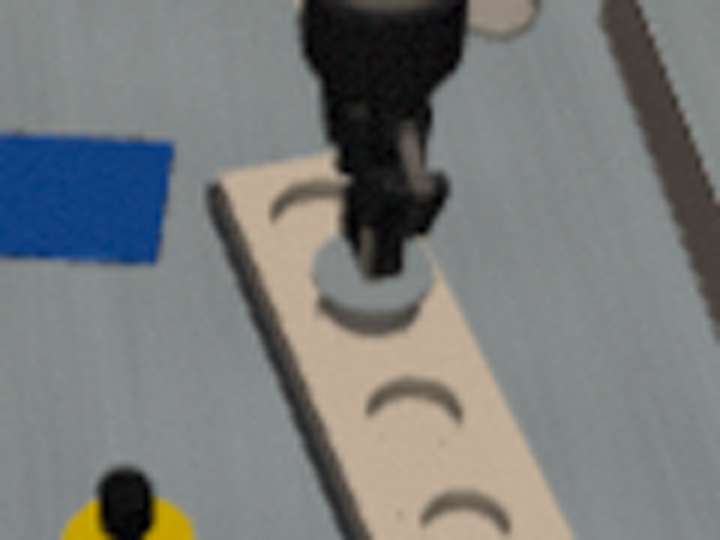

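The close view shows the rim of the third mouth peeking out behind the disc, its arc centred about 4 px to the left of the disc centre. I'll turn that into an offset.

Run:
```python
from h import *
import pickle
d=pickle.load(open('w6.pkl','rb'))
yaw=d['s']['orientation'][2]; ex=np.array([np.cos(yaw),np.sin(yaw),0]); ey=np.array([np.sin(yaw),-np.cos(yaw),0]); o=d['s']['tcp_pos']
def loc(p,z): 
    X=ray(d,140+(p[0]+.5)/2.6-.5,140+(p[1]+.5)/2.6-.5,z)-o; return np.round([X@ex*1e3,X@ey*1e3],2)
print('p3 arc pts',[loc(p,.0292) for p in((265,183),(290,155),(320,139),(353,133),(390,139),(425,160))])
print('p4 L,R,T',loc((544,240),.0292),loc((777,240),.0292),loc((672,123),.0292))
print('p2 R,T',loc((145,240),.0292),loc((35,144),.0292))
zd=o[2]-.0206
P=[loc(p,zd) for p in((217,275),(230,225),(260,188),(300,162),(363,150),(430,164),(470,193),(497,230),(509,280))]
print('disc',P)
def fit(P):
    P=np.array(P); s=np.linalg.lstsq(np.c_[2*P,np.ones(len(P))],(P**2).sum(1),rcond=None)[0]; return s[:2],np.sqrt(s[2]+s[:2]@s[:2])
print(fit(P))
# arc fit with known radius 25.5
from scipy.optimize import least_squares
A=np.array([loc(p,.0292) for p in((265,183),(290,155),(320,139),(353,133),(390,139),(425,160))])
print(least_squares(lambda c:np.hypot(*(A-c).T)-25.5,[0,0]).x)
P=np.array(P);print(least_squares(lambda c:np.hypot(*(P-c).T)-31,[0,0]).x)
```

```text
p3 arc pts [array([-21.85, -16.5 ]), array([-15.81, -23.28]), array([ -8.79, -27.1 ]), array([ -1.17, -28.52]), array([  7.36, -27.1 ]), array([ 15.54, -22.09])]
p4 L,R,T [44.41 -2.3 ] [100.07  -2.33] [ 71.98 -30.88]
p2 R,T [-51.07  -2.26] [-74.76 -25.9 ]
disc [array([-29.22,  -3.9 ]), array([-26.  , -14.93]), array([-19.58, -22.83]), array([-11.39, -28.27]), array([  1.2 , -30.74]), array([ 14.59, -27.86]), array([ 22.81, -21.79]), array([ 28.62, -13.87]), array([31.63, -2.81])]
(array([ 1.09829989, -0.2376705 ]), np.float64(30.652129254709102))
[-0.64347086 -2.80748904]
[1.08954484 0.21741347]
```

In this picture the pocket row lies about 3 mm off in tool y from the plunger axis. So the pocket 2 trial was off-centre and proves nothing. I'll go back and retry pocket 2 properly, then check the alignment with a close view.

jog_arm(motion=[[0,0,-0.7,0],[0,-0.1,-1.5,0],[-1.5,-0.3,-1.5,0],[-4,-0.3,-1.5,0],[-6,-0.3,-1.5,0],[-7.5,-0.3,-1.5,0],[-7.5,-0.3,-1.2,0],[-7.5,-0.3,-0.6,0],[-7.5,-0.3,-0.3,0],[-7.5,-0.3,-0.3,0]])

```text
time: 18.1
tcp_pos: [0.5973, 0.0213, 0.0763]
orientation: [-3.139, -0.001, 1.722]
contact_force: [-0.8, -0.2, -2.1]
grip_width: 0.0244
```

jog_arm(motion=[[0,0,0,0],[0,0,0,0]])

```text
time: 18.3
tcp_pos: [0.5983, 0.0211, 0.0773]
orientation: [3.142, -0.0, 1.722]
contact_force: [0.2, 0.4, -3.0]
grip_width: 0.0242
```

```bash
cat > z.py <<'E'
from h import *
import pickle,sys
n=sys.argv[1]
d=snap('wrist',n);pickle.dump(d,open(n+'.pkl','wb'));print(d['s']['tcp_pos'],d['s']['orientation'],d['s']['time'],d['s']['contact_force'])
a=cv2.resize(d['frame'][140:320,140:440,::-1],None,fx=2.6,fy=2.6,interpolation=cv2.INTER_CUBIC); cv2.imwrite('pics/'+n+'z.png',a)
E
python3 z.py w7
```

```text
[0.59833095 0.02106452 0.07732965] [ 3.14151069e+00 -5.20033889e-05  1.72227577e+00] 18.3 [ 0.18225781  0.35036496 -2.96930319]
```

View pics/w7z.png

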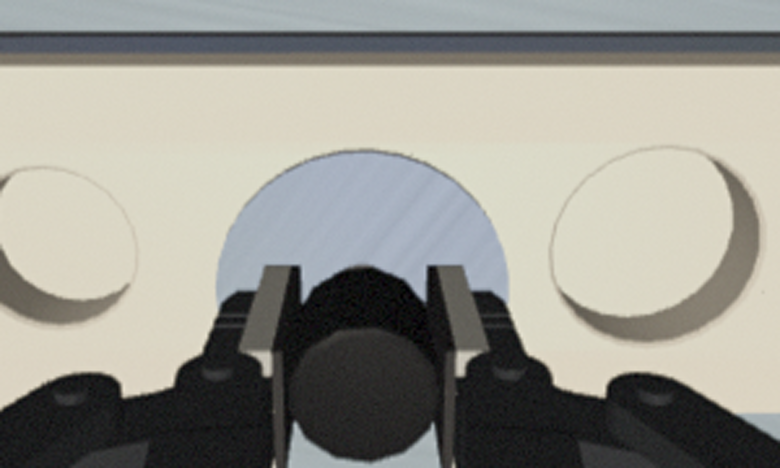

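```bash
cat > m.py <<'E'
from h import *
import pickle,sys
from scipy.optimize import least_squares
def load(n):
    d=pickle.load(open(n+'.pkl','rb'))
    yaw=d['s']['orientation'][2]; ex=np.array([np.cos(yaw),np.sin(yaw),0]); ey=np.array([np.sin(yaw),-np.cos(yaw),0]); o=np.array(d['s']['tcp_pos'])
    def loc(p,z):
        X=ray(d,140+(p[0]+.5)/2.6-.5,140+(p[1]+.5)/2.6-.5,z)-o; return np.round([X@ex*1e3,X@ey*1e3],2)
    return d,o,loc
def cfit(P,r):
    P=np.array(P); s=least_squares(lambda c:np.hypot(*(P-c).T)-r,P.mean(0)); return np.round(s.x,2),np.round(s.fun,2)
E
python3 - <<'E'
from m import *
d,o,loc=load('w7')
D=[loc(p,o[2]-.0206) for p in((217,275),(230,225),(260,188),(300,162),(363,150),(430,164),(470,193),(497,230),(509,280))]
print('disc',cfit(D,31))
P=[loc(p,.03) for p in((551,240),(762,240),(668,146),(600,169),(720,164),(557,285),(590,320),(655,341),(725,316))]
print('p3',cfit(P,25.5))
P=[loc(p,.03) for p in((137,250),(128,285),(120,212),(90,182),(45,166),(60,324),(98,312))]
print('p1',cfit(P,20.5))
E
```

```text
disc (array([1.11, 0.2 ]), array([-0.42,  0.04, -0.04,  0.1 , -0.05,  0.15, -0.08, -0.08, -0.3 ]))
p3 (array([72.5 ,  0.42]), array([ 0.45, -0.3 , -0.08, -0.34, -0.93,  0.07, -1.28, -0.48,  0.48]))
p1 (array([-74.89,   0.33]), array([ 0.7 ,  0.25, -0.45, -0.39,  0.03, -0.12, -0.59]))
```

Pocket 2 is now 2.3 mm off along x only, so I correct that and press gently.

jog_arm(motion=[[-0.1,0,0,0],[-0.23,0.02,0.05,0],[-0.23,0.02,0.1,0],[-0.23,0.02,0.15,0],[-0.23,0.02,0.2,0],[-0.23,0.02,0.25,0],[-0.23,0.02,0.25,0],[-0.23,0.02,0.25,0]])

```text
time: 19.15
tcp_pos: [0.599, 0.0182, 0.0751]
orientation: [3.141, 0.0, 1.722]
contact_force: [0.3, -0.7, 1.0]
grip_width: 0.0244
```

jog_arm(motion=[[0.06,0,0.03,0],[0.12,0,0.04,0],[0.12,0,0.04,0]])

```text
time: 19.45
tcp_pos: [0.5991, 0.0188, 0.0748]
orientation: [3.141, 0.001, 1.722]
contact_force: [-0.5, -3.7, 3.1]
grip_width: 0.0244
```

jog_arm(motion=[[-0.06,0.12,0,0],[-0.12,0.12,0,0],[-0.12,0.12,0,0]])

```text
time: 19.75
tcp_pos: [0.5994, 0.0186, 0.0745]
orientation: [-3.14, -0.001, 1.721]
contact_force: [-1.4, -2.0, 5.8]
grip_width: 0.0244
```

jog_arm(motion=[[-0.06,-0.06,0,0],[-0.12,-0.12,0,0],[-0.12,-0.12,0,0]])

```text
time: 20.05
tcp_pos: [0.5991, 0.0182, 0.0745]
orientation: [3.141, -0.002, 1.721]
contact_force: [-1.4, 2.4, 4.1]
grip_width: 0.0241
```

jog_arm(motion=[[0.06,-0.06,0,0],[0.12,-0.12,0,0],[0.12,-0.12,0,0]])

```text
time: 20.35
tcp_pos: [0.5987, 0.0183, 0.0747]
orientation: [3.139, 0.0, 1.722]
contact_force: [0.6, 1.6, 3.7]
grip_width: 0.0246
```

jog_arm(motion=[[0,0.06,0,0],[0,0.12,0,0],[0,0.12,0,0]])

```text
time: 20.65
tcp_pos: [0.5989, 0.0183, 0.0745]
orientation: [3.141, -0.0, 1.721]
contact_force: [0.1, 1.0, 5.3]
grip_width: 0.0243
```

jog_arm(motion=[[0,0,-0.15,0],[0,0,-0.3,0],[0,0,-0.3,0],[0,0,-0.3,0]])

```text
time: 21.05
tcp_pos: [0.598, 0.018, 0.0767]
orientation: [-3.14, -0.0, 1.722]
contact_force: [-0.3, -0.2, -2.6]
grip_width: 0.0241
```

```bash
python3 z.py w8
```

```text
[0.59795268 0.01803146 0.07669007] [-3.13965851e+00 -4.25448678e-06  1.72153692e+00] 21.05 [-0.26467349 -0.21682825 -2.5712474 ]
```

View pics/w8z.png

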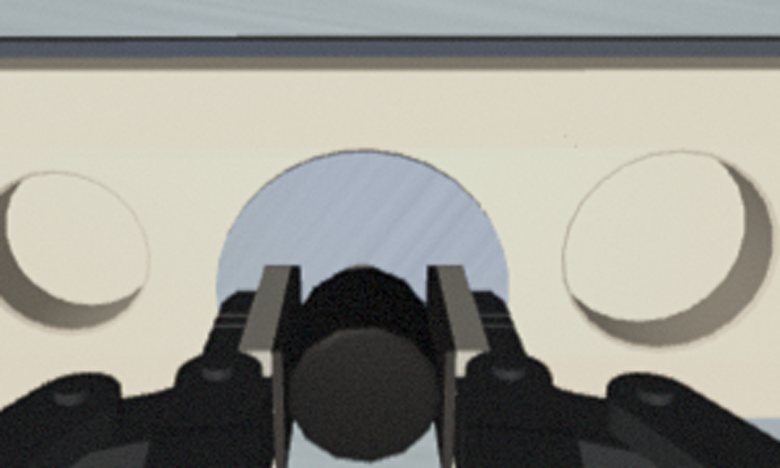

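Run:
```python
from m import *
d,o,loc=load('w8')
P=[loc(p,.03) for p in((563,245),(773,245),(680,151),(612,174),(733,170),(570,290),(603,326),(670,347),(738,322))]
print('p3',cfit(P,25.5))
P=[loc(p,.03) for p in((149,255),(140,290),(132,217),(102,187),(55,172),(70,328),(108,317))]
print('p1',cfit(P,20.5))
```

```text
p3 (array([75.34,  1.5 ]), array([ 0.49, -0.64,  0.04, -0.17, -0.98, -0.22, -1.37, -0.28,  0.74]))
p1 (array([-71.92,   1.25]), array([ 0.75,  0.34, -0.46, -0.44, -0.28, -0.39, -0.75]))
```

The offset is now about (+0.6, +1.2) mm. I probe again by separate touch-downs so that friction cannot hold the foot.

jog_arm(motion=[[0.05,0.1,0,0],[0.05,0.1,0.1,0],[0.05,0.1,0.2,0],[0.05,0.1,0.25,0],[0.05,0.1,0.25,0],[0.05,0.1,0.25,0]])

```text
time: 21.7
tcp_pos: [0.5998, 0.0189, 0.0752]
orientation: [3.141, 0.0, 1.722]
contact_force: [-1.6, 0.1, 1.9]
grip_width: 0.0245
```

jog_arm(motion=[[0,0,-0.2,0],[0.1,0,-0.2,0],[0.1,0,0,0],[0.1,0,0,0],[0.1,0,0,0]])

```text
time: 22.2
tcp_pos: [0.5998, 0.02, 0.0752]
orientation: [3.141, -0.0, 1.721]
contact_force: [0.2, 0.2, 1.4]
grip_width: 0.0245
```

jog_arm(motion=[[0,0,-0.2,0],[-0.2,0,-0.2,0],[-0.2,0,0,0],[-0.2,0,0,0],[-0.2,0,0,0]])

```text
time: 22.7
tcp_pos: [0.6, 0.0176, 0.0751]
orientation: [3.141, 0.0, 1.721]
contact_force: [-0.5, -1.4, 2.0]
grip_width: 0.0245
```

jog_arm(motion=[[0,0,-0.2,0],[0.1,0.1,-0.2,0],[0.1,0.1,0,0],[0.1,0.1,0,0],[0.1,0.1,0,0]])

```text
time: 23.2
tcp_pos: [0.601, 0.0193, 0.0752]
orientation: [3.141, -0.0, 1.722]
contact_force: [0.4, 0.2, 1.6]
grip_width: 0.0245
```

jog_arm(motion=[[0,0,-0.2,0],[0,-0.2,-0.2,0],[0,-0.2,0,0],[0,-0.2,0,0],[0,-0.2,0,0]])

```text
time: 23.7
tcp_pos: [0.5985, 0.0187, 0.0751]
orientation: [-3.141, 0.0, 1.721]
contact_force: [-1.4, -0.7, 1.7]
grip_width: 0.0246
```

Every touch-down around the centre stops at the same height, so pocket 2 definitely refuses it. On to pocket 3.

jog_arm(motion=[[0,0,-0.7,0],[0,0.1,-1.5,0],[1.5,0.1,-1.5,0],[4,0.1,-1.5,0],[6,0.1,-1.5,0],[7.4,0.1,-1.5,0],[7.4,0.1,-1.2,0],[7.4,0.1,-0.6,0],[7.4,0.1,-0.25,0],[7.4,0.1,-0.25,0]])

```text
time: 24.7
tcp_pos: [0.5881, 0.0913, 0.0764]
orientation: [-3.14, 0.0, 1.721]
contact_force: [0.7, -0.2, -2.3]
grip_width: 0.0243
```

jog_arm(motion=[[0,0,0,0],[0,0,0,0],[0,0,0,0]])

```text
time: 25.0
tcp_pos: [0.5889, 0.0917, 0.0776]
orientation: [3.141, 0.0, 1.721]
contact_force: [0.6, 0.2, -1.8]
grip_width: 0.0243
```

```bash
python3 z.py w9
```

```text
[0.58885812 0.09172906 0.07756005] [3.14120029e+00 4.74696545e-05 1.72092884e+00] 25.0 [ 0.56733942  0.22962551 -1.79112601]
```

View pics/w9z.png

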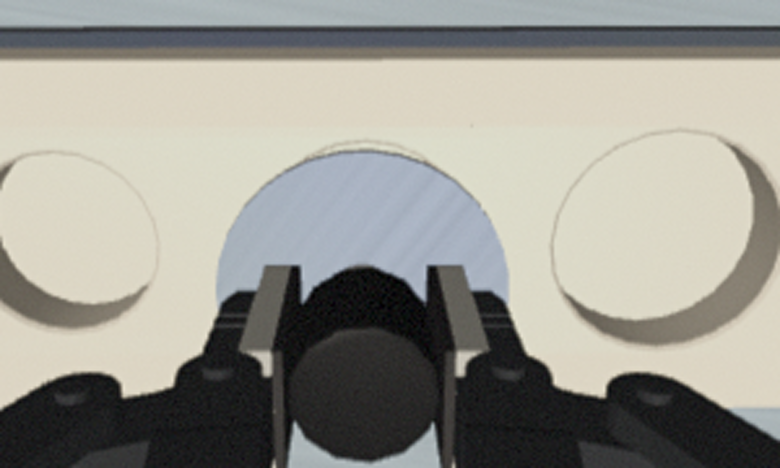

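Run:
```python
from m import *
d,o,loc=load('w9')
P=[loc(p,.03) for p in((551,240),(680,130),(600,162),(740,145),(557,280),(595,322),(655,345))]
print('p4',cfit(P,28))
P=[loc(p,.03) for p in((158,245),(147,292),(140,202),(105,168),(58,151),(72,328),(118,314))]
print('p2',cfit(P,23))
P=[loc(p,.03) for p in((303,158),(330,146),(365,140),(400,146),(432,160))]
print('p3',cfit(P,25.5))
```

```text
p4 (array([75.42, -1.08]), array([ 0.75, -0.3 , -0.8 , -0.15,  0.43, -1.1 , -0.29]))
p2 (array([-72.02,  -0.7 ]), array([ 0.45,  0.65, -0.49, -0.45,  0.1 , -0.37, -0.59]))
p3 (array([ 1.86, -0.98]), array([ 0.23, -0.11, -0.09, -0.24,  0.29]))
```

Pocket 3 is at (+0.7, -1.15) mm from the plunger axis. I correct for that and lower.

jog_arm(motion=[[0.07,-0.1,0,0],[0.07,-0.1,0.1,0],[0.07,-0.1,0.15,0],[0.07,-0.1,0.2,0],[0.07,-0.1,0.25,0],[0.07,-0.1,0.28,0],[0.07,-0.1,0.28,0]])

```text
time: 25.75
tcp_pos: [0.5875, 0.0926, 0.0745]
orientation: [-3.141, 0.0, 1.722]
contact_force: [0.9, 0.4, -2.3]
grip_width: 0.0245
```

No reaction at 28.9 mm, so the foot is entering pocket 3. I continue down slowly.

jog_arm(motion=[[0,0,0.1,0],[0,0,0.2,0],[0,0,0.3,0],[0,0,0.3,0]])

```text
time: 26.15
tcp_pos: [0.5874, 0.0926, 0.0714]
orientation: [-3.141, -0.0, 1.721]
contact_force: [-0.3, 0.4, -1.0]
grip_width: 0.0245
```

jog_arm(motion=[[0,0,0.15,0],[0,0,0.3,0],[0,0,0.45,0],[0,0,0.5,0],[0,0,0.5,0]])

```text
time: 26.65
tcp_pos: [0.5874, 0.0926, 0.0664]
orientation: [-3.141, -0.0, 1.722]
contact_force: [-0.4, 0.1, -2.0]
grip_width: 0.0244
```

jog_arm(motion=[[0,0,0.15,0],[0,0,0.3,0],[0,0,0.4,0],[0,0,0.5,0],[0,0,0.5,0]])

```text
time: 27.15
tcp_pos: [0.5874, 0.0926, 0.0614]
orientation: [-3.141, -0.0, 1.722]
contact_force: [0.8, 0.6, -2.1]
grip_width: 0.025
```

jog_arm(motion=[[0,0,0.05,0],[0,0,0.1,0],[0,0,0.15,0],[0,0,0.18,0],[0,0,0.18,0],[0,0,0.18,0]])

```text
time: 27.75
tcp_pos: [0.5875, 0.0926, 0.0598]
orientation: [-3.142, 0.0, 1.721]
contact_force: [-0.8, 0.8, -2.1]
grip_width: 0.0248
```

jog_arm(motion=[[0,0,0.04,0],[0,0,0.07,0],[0,0,0.07,0],[0,0,0.07,0]])

```text
time: 28.15
tcp_pos: [0.5876, 0.0926, 0.0593]
orientation: [3.141, 0.0, 1.721]
contact_force: [-0.4, 0.8, 0.7]
grip_width: 0.0243
```

It's on the floor of pocket 3 with a light touch (about 3 N). Releasing.

jog_arm(motion=[[0,0,0,0],[0,0,0,0],[0,0,0,0],[0,0,0,0],[0,0,0,0],[0,0,0,0]], jaw=6)

```text
time: 28.75
tcp_pos: [0.5876, 0.0926, 0.0591]
orientation: [3.142, 0.0, 1.721]
contact_force: [0.1, -0.1, -0.5]
grip_width: 0.0601
```

jog_arm(motion=[[0,0,-1,0],[0,0,-3,0],[0,0,-6,0],[0,0,-9.5,0],[0,0,-13,0],[0,0,-15,0],[0,1,-16,0],[0,1,-16,0],[0,1,-16,0],[0,1,-16,0]])

```text
time: 29.75
tcp_pos: [0.5962, 0.094, 0.2181]
orientation: [-3.139, -0.0, 1.722]
contact_force: [-0.1, 0.4, -0.3]
grip_width: 0.0599
```

Run:
```python
from h import *
import pickle
d=snap('wrist','w10');pickle.dump(d,open('w10.pkl','wb'));print(d['s']['tcp_pos'],d['s']['time'],d['s']['contact_force'])
e=snap('side','s10');pickle.dump(e,open('s10.pkl','wb'))
u,v=map(int,proj(e,[.589,.0935,.05]))
cv2.imwrite('pics/s10z.png',cv2.resize(e['frame'][v-45:v+45,u-60:u+60,::-1],None,fx=6,fy=6,interpolation=cv2.INTER_CUBIC))
```

```text
[0.59619368 0.09399987 0.21808631] 29.75 [-0.09034153  0.38725328 -0.31151352]
```

View pics/w10.png

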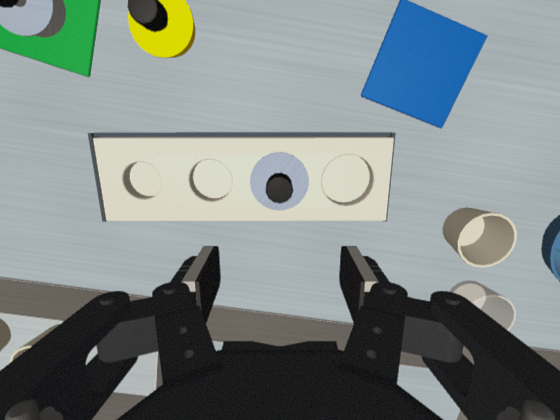

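View pics/s10z.png

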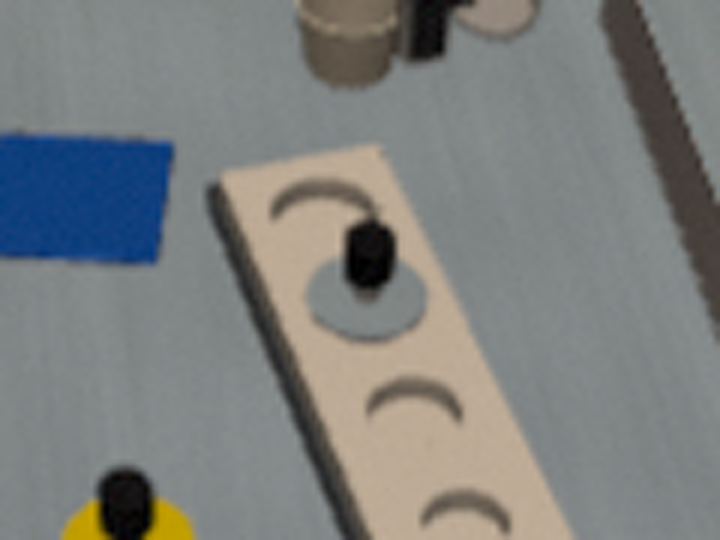

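The wrist view shows the plunger standing in pocket 3 at (280,182), with the mat empty. The side view shows the disc sitting low over the block and the knob upright. Handing in.

Run:
```python
from plant import bot
import pickle,cv2,numpy as np
a=pickle.load(open('side0.pkl','rb'))['frame'];b=pickle.load(open('s10.pkl','rb'))['frame']
d=np.abs(a[240:330,225:290].astype(int)-b[240:330,225:290]).max(2);print('board region changed px',(d>40).sum())
print(bot.finish_job())
```

```text
board region changed px 0
the job is handed in; nothing more can be done
None
```

The mat plunger now stands in the third (51 mm) pocket, let go, with the gripper about 20 cm above it. The job was handed in at about 30 s of the 72 s allowed.

- **Smallest pocket:** it refused the plunger. The foot stayed on the mouth at about 6 N while I felt around.
- **Second pocket:** it refused too, but my first try was off-centre. I had already touched the mouth of the third pocket, unsuccessfully, when a close wrist view showed my pocket position was up to about 3 mm out. I went back, re-centred on the second pocket from the picture and touched down at five points around it. All five stopped at the same height.
- **Third pocket:** after a small re-centring the foot went in without resistance. Floor contact came at about 3 N, with the foot at about 13.7 mm against the nominal 14 mm. The highest vertical push I read anywhere was about 10 N.

**Last checks:** the wrist and side views show the plunger upright in the third pocket and the mat empty. The side view shows no change around the board with the other two plungers. I did not check the bystanders separately, and hand-in gives no verdict. The out-of-order touch on the third pocket is the one departure from going up one pocket at a time.

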